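# Clamp a freshly glued sanding block in the ratchet glue clamp

### The arm

A 6-joint arm with a two-finger parallel gripper is mounted at the origin on a cart in front of the work surface, level with it; the furniture and walls round the work are solid. World frame = base frame: x ahead of the robot, y to its left, z up, the work surface at z = 0. Lengths are in m, angles in rad, forces in N, time in s.
With the tool pointing down it reaches from about 0.25 to 0.775 m from the base axis. Payload 4 kg.
Tool frame: the origin (TCP) lies at the centre of the arm's flange, where the gripper is bolted on; the fingertips stand 199 mm ahead of it and the grasp point (between the pads) lies 180 mm ahead of it (robot.tcp_to_tips is the z of the fingertips in the tool frame, in m); z points along the fingers, y is the line along which they close (so a half turn about z gives the same grasp; the last joint's range is limited). The gripper opens to 94 mm and grips with 3 to 60 N. Pads are 16 mm wide; open, the fingers measure 119 mm over their backs; the gripper's body (75 mm by 177 mm) begins 78 mm behind the grasp point.
Start: joints at [1.154, 0.087, 1.371, -0, 1.684, -0.103], TCP at [0.17, 0.523, 0.405] pointing down, gripper open.
Joint ranges: [-3.1, 3.1], [-0.76, 2.03], [0.27, 2.55], [-1.08, 4.22], [0.17, 2.65], [-2.57, 2.57]. Speed limits (rad/s): [2.79, 2.79, 3.14, 3.14, 3.14, 3.14].

### API

Orientations are given as [roll, pitch, yaw] about the fixed x, y, z axes, in that order (R = Rz(yaw) Ry(pitch) Rx(roll)).
In Python, from bench import robot gives the robot as it stands.
- The arm moves only by the tool play_rows, never from a script. Its arguments are lists of equal length, an entry for each row: "translation": the shift along the tool's x, y, z scaled (see below), a list of three; "twist": the turn, a rotation vector about the tool's x, y, z scaled (see below), a list of three; "gripper": the opening, from -1 (shut) to 1 (fully open). A call has 1 to 8 rows; each row shifts and turns the commanded pose from where the row before left it, along the tool's axes as they then stand; what a row does not reach is not made up. The controller multiplies each number of a shift by 0.04 m and each number of a turn by 0.1 rad. A row lasts 1/10 s, in which the tool goes at most 50 mm and 8.59 degrees, less where a joint would pass 70% of its speed; a pose out of reach is approached as far as the arm can. A call with a number of a shift or a turn outside -1 to 1 is refused whole. A call with a gripper value outside its range is refused whole. The fingers move at their own pace and stop on an object; the grip force is fixed at half the most. Time passes only in rows, so rows that do not move let the fingers close. It gives the time, the measured TCP pose, the force, the opening and the grip force at its end, in the units of the state.
- robot.get_obs(): the state, without advancing time (a new reading comes with each control period).
- robot.snapshot(name): name is "scene" or "side" or "wrist"; returns the picture (480x640x3 uint8, red, green, blue); there is no depth.
- robot.camera_model(name): a dict with "camera_matrix" (3x3 intrinsics, pixels), "rvec" (rotation vector, rad) and "tvec" (3), from world to camera coordinates, as OpenCV has them. Camera axes: x right, y down, z forward; pixel columns grow to the right and rows downward; lengths in m; the calibration is good to about 2 mm. A picture is of the moment at which its call begins: read the wrist's pose just before it. camera_model takes no time and is no camera call; for the wrist camera it gives the pose at the moment of the call.
- robot.close_job(): hands the job in; it is judged then, once.
Trained networks look in the newest picture that a camera, given by its name, has taken for a name from the list of things; names that differ only in an ending like _2 or _b are one class to them, and where a whole thing is asked for, a point or a joint stands for the part that bears it (a point fixed in the world has none). Each returns a list of dicts, best first, with "score" (0 to 1); they miss things now and then, are a little off and sometimes report something else, mostly with a low value. They report only what shows in the picture. A call takes as long as a camera call.
- robot.recognise(name, camera): "centre" ([x, y, z] in m, in world coordinates, good to about 4 mm: the middle of the surface that is visible of it).
- robot.spot_point(name, camera): "centre" ([x, y, z] in m, in world coordinates, good to about 4 mm: a listed point, or the origin of a listed thing).
The state is a dict: "time": time; "joint_positions": joint angles; "qvel": joint speeds; "joint_torque": joint torques, N m; "tool_pos": TCP position; "ee_rot": TCP orientation; "wrist_force": force on the tool from outside, world axes, zero at the start; "wrist_torque": the same for the moment, N m; "width": finger opening in m; "finger_force": force on a finger pad.
Only numpy, scipy, OpenCV 4.12 (cv2) and the standard library are available. Lean on these libraries where they do the work, as an engineer would, in place of code of your own. Each camera call takes 0.05 s, during which the arm holds its last target. There are 200 camera calls.

### The job

The beech block with the cork face has just been glued: stand it on its edge on the bed of the ratchet clamp, between the two jaws and centred on them, and let go of it. Then take the clamp's lever by its ball and pump it, pulling it right over and letting it right back, one tooth a stroke, until the block is firmly clamped; feel for the lever getting stiff and do not force it beyond that, or the cork is crushed. Let go of the lever and leave the other things on the desk where they are.

Things in the scene. Friction and masses are not known exactly. Their poses are not given: they have to be found in the camera images.
- glued_block: The work: plain beech block with a 6 mm cork face glued on one broad side, 24 x 110 x 58 mm (x thickness, y length, z height), 0.1 kg, standing loose on its 24 mm wide edge. Origin at the centre of its underside, z up. Either broad side may face either jaw. Hold it across the 24 mm by its top 25 mm: then fingers stay above the clamp's jaws, which reach 30 mm up from the bed.
- glue_clamp: Ratchet clamp, fixed: beech board 280 x 90 x 15 mm with a steel bed (top z = 18), fixed jaw at the -x end, toothed rack with a moving jaw, housing and lever at +x. Origin under the board's centre. The moving jaw (66 mm wide, sprung pad, 4.5 N/mm) starts 36 to 54 mm from the fixed jaw (not measured), advances one 6 mm tooth a stroke, pushes the block home, and is held by a pawl.
- fixed_jaw: Fixed jaw: cast angle with a plywood facing 70 mm wide, 30 mm high. Origin at the middle of the face's lower edge, level with the bed; x points out of the face to the moving jaw and on to the lever (the clamp's x), y along the face, z up. A block seated flat against it has its origin at x = 12 mm, y = 0, z = 0 here.
- ratchet_lever (a joint): Angle of the lever, rad: 0 at rest (leaning 0.18 toward the fixed jaw), 0.36 pulled right over, away from the fixed jaw, at its stop. A tooth is gained once it passes 0.30 (under load the hand lags: check it); the driving pawl drops behind the next tooth when the lever is back below 0.03. A light spring brings the lever back when let go.
- knob (a point): Centre of the black ball, 30 mm across, on the lever's 10 mm rod, 105 mm from the pivot. It swings 38 mm along the clamp's x, nearly level; +x is the working stroke. Force along x to hold it there late in a stroke: 2 to 5 N while the jaw runs free, 6 to 9 N when the pad first presses, 12 to 16 N in the stroke that makes it tight (35 to 40 N on the block, right). A further stroke soon goes solid; over 20 N crushes the cork.
- lever_pivot (a point): Pivot axis of the lever, parallel to the clamp's y, 78 mm above the desk.
- glue_pot: Bystander: glue pot with a blue lid, 47 mm across, 70 mm high, standing loose. Origin at the centre of its underside.
- thinner_bottle: Bystander: clear bottle of brown edge dye with a white cap, 59 mm across, 198 mm high, standing loose behind the clamp. Origin at the centre of its underside.
- spool_1: Bystander: spool of dark thread, 35 mm across, 44 mm high, standing loose. Origin at the centre of its underside.

How it is judged:
By the outcome, as a careful person would: the job done as asked, in the order asked, and still so for the second after the job is handed in, with the robot touching nothing.
It also fails if it takes over 67 s, if anything falls off the work surface, if the arm or the gripper's body presses on something with over 40 N, if the wrist force passes 120 N, or if a joint passes its speed limit or range.

## Working session

There is one attempt and no reset: what is moved stays moved. The work goes in short steps, Python scripts to look and compute and a tool call to move; the robot and the scene stay as the last step left them, time stands still between calls to the robot, and variables do not carry over. Pictures are saved under pics/ and viewed, at most 10 in all, crops included, and the job is handed in when it is done.

Besides the shell and the picture viewer there is one more tool, called after "Request:" as a command line: name --argument value ..., lists and objects as JSON in quotes. play_rows: Moves the arm, as the interface text tells. Its arguments: {"type":"object","properties":{"translation":{"type":"array","items":{"type":"array","items":{"type":"number","minimum":-1,"maximum":1}}},"twist":{"type":"array","items":{"type":"array","items":{"type":"number","minimum":-1,"maximum":1}}},"gripper":{"type":"array","items":{"type":"number"}}},"required":["translation","twist","gripper"]}

```bash
ls; mkdir -p pics
python3 - <<'E'
from bench import robot
import cv2,numpy as np
np.set_printoptions(precision=4,suppress=True)
for c in ["scene","side"]:
    im=robot.snapshot(c); cv2.imwrite(f"pics/{c}0.png",im[:,:,::-1])
    for n in ["glued_block","glue_clamp","fixed_jaw","knob","lever_pivot","glue_pot","thinner_bottle","spool_1"]:
        r=robot.spot_point(n,c)[:2]
        print(c,n,[(np.round(d["centre"],3).tolist(),round(d["score"],2)) for d in r])
    r=robot.recognise("glued_block",c)[:2]; print([(np.round(d["centre"],3).tolist(),round(d["score"],2)) for d in r])
o=robot.get_obs(); print(o)
E
```

```text
pics
scene glued_block [([0.382, 0.241, -0.001], 0.78)]
scene glue_clamp [([0.496, -0.093, 0.0], 0.86), ([0.676, -0.221, -0.002], 0.29)]
scene fixed_jaw [([0.477, -0.0, 0.019], 0.95)]
scene knob [([0.512, -0.14, 0.183], 0.68)]
scene lever_pivot [([0.516, -0.158, 0.081], 0.94)]
scene glue_pot [([0.521, 0.142, -0.002], 0.72)]
scene thinner_bottle [([0.675, -0.223, -0.002], 0.85)]
scene spool_1 [([0.69, 0.045, 0.003], 0.72)]
[([0.378, 0.228, 0.037], 0.65)]
side glued_block [([0.384, 0.244, -0.004], 0.85)]
side glue_clamp []
side fixed_jaw [([0.474, 0.003, 0.014], 0.97)]
side knob [([0.51, -0.143, 0.179], 0.57)]
side lever_pivot [([0.515, -0.163, 0.081], 0.57)]
side glue_pot [([0.525, 0.147, -0.002], 0.93)]
side thinner_bottle [([0.681, -0.218, 0.0], 0.82)]
side spool_1 [([0.696, 0.052, 0.001], 0.78)]
[([0.38, 0.234, 0.037], 0.57)]
{'time': 1.0, 'joint_positions': array([ 1.1539,  0.0872,  1.3707,  0.0001,  1.6836, -0.1031]), 'qvel': array([-0.0002, -0.0003,  0.    ,  0.001 ,  0.0005, -0.0011]), 'joint_torque': array([  0.0003, -34.0057, -30.2604,   0.0719,   0.0237,  -0.    ]), 'tool_pos': array([0.1698, 0.5231, 0.4047]), 'ee_rot': array([ 3.1415, -0.    ,  2.8278]), 'wrist_force': array([0.17  , 0.487 , 0.2336]), 'wrist_torque': array([0.0055, 0.0162, 0.0016]), 'finger_force': 0.0, 'width': 0.09422199727513722}
```

```bash
python3 -c "
import cv2,numpy as np
a=cv2.imread('pics/scene0.png');b=cv2.imread('pics/side0.png')
cv2.imwrite('pics/both.png',cv2.resize(np.vstack([a,b]),(0,0),fx=.625,fy=.625))"
```

```text
(no output)
```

View pics/scene0.png

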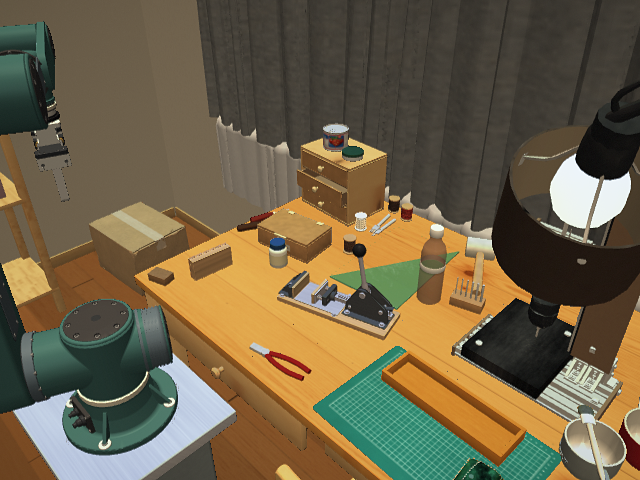

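View pics/side0.png

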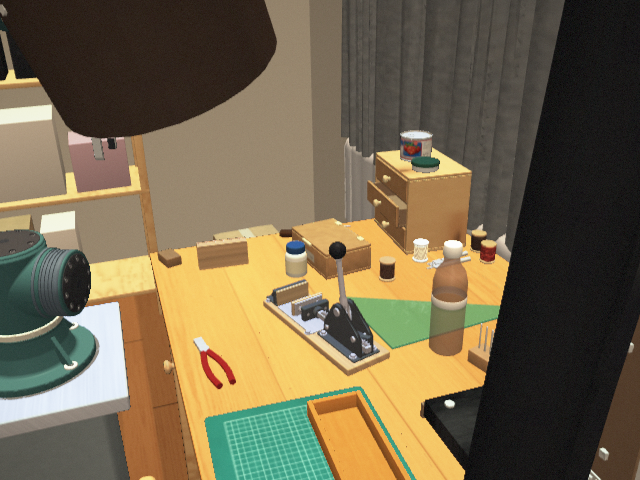

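The scene picture shows the block at about (210,262), the pot at (278,250), the fixed jaw at (293,285) and the ball at (359,251). The side picture agrees: block (222,252), ball (338,250). Both match the networks. Next I'll move above the block.

Request:
play_rows --translation '[[-0.9, -0.63, 0.1], [-0.9, -0.63, 0.1], [-0.9, -0.63, 0.1], [-0.9, -0.63, 0.1], [-0.9, -0.63, 0.1], [-0.9, -0.63, 0.1], [-0.9, -0.63, 0.1], [-0.9, -0.63, 0.1]]' --twist '[[0, 0, 0], [0, 0, 0], [0, 0, 0], [0, 0, 0], [0, 0, 0], [0, 0, 0], [0, 0, 0], [0, 0, 0]]' --gripper '[1, 1, 1, 1, 1, 1, 1, 1]'

```text
time: 1.8
tool_pos: [0.3821, 0.2409, 0.3728]
ee_rot: [3.141, 0.001, 2.828]
wrist_force: [0.3, 0.7, 0.7]
width: 0.094
finger_force: 0.0
```

Request:
play_rows --translation '[[0, 0, 0], [0, 0, 0], [0, 0, 0], [0, 0, 0], [0, 0, 0]]' --twist '[[0, 0, -1], [0, 0, -1], [0, 0, -1], [0, 0, 0], [0, 0, 0]]' --gripper '[1, 1, 1, 1, 1]'

```text
time: 2.3
tool_pos: [0.3814, 0.2425, 0.3728]
ee_rot: [3.141, 0.0, 3.126]
wrist_force: [-0.3, -0.0, 0.2]
width: 0.0938
finger_force: 0.0
```

```bash
cat > h.py <<'E'
from bench import robot
import cv2,numpy as np
np.set_printoptions(precision=4,suppress=True)
def obs():
    o=robot.get_obs(); print("t",round(o["time"],2),"pos",o["tool_pos"],"rot",o["ee_rot"],"F",o["wrist_force"],"w",round(o["width"],4)); return o
def look(cam,name):
    m=robot.camera_model(cam); im=robot.snapshot(cam); cv2.imwrite(f"pics/{name}.png",im[:,:,::-1]); return m,im
def proj(m,P):
    return cv2.projectPoints(np.float64(P).reshape(-1,3),m["rvec"],m["tvec"],m["camera_matrix"],None)[0][:,0]
def unproj(m,uv,z):
    R=cv2.Rodrigues(m["rvec"])[0]; C=-R.T@np.ravel(m["tvec"])
    d=(R.T@np.linalg.inv(m["camera_matrix"])@np.c_[np.float64(uv).reshape(-1,2),np.ones(np.size(uv)//2)].T).T
    return C+d*((z-C[2])/d[:,2])[:,None]
def spot(n,c):
    print(c,n,[(np.round(d["centre"],4).tolist(),round(d["score"],2)) for d in robot.spot_point(n,c)[:2]])
E
python3 - <<'E'
from h import *
obs(); m,im=look("wrist","w1"); spot("glued_block","wrist"); spot("fixed_jaw","wrist")
print(proj(m,[[.383,.242,0],[.383,.242,.058]]))
E
```

```text
t 2.3 pos [0.3814 0.2425 0.3728] rot [3.1414 0.0001 3.1257] F [-0.2522 -0.0445  0.2305] w 0.0938
wrist glued_block [([0.3867, 0.2425, 0.0006], 0.66)]
wrist fixed_jaw [([0.4731, 0.0041, 0.0191], 0.73)]
[[325.0523 222.4412]
 [324.9629 237.0291]]
```

View pics/w1.png

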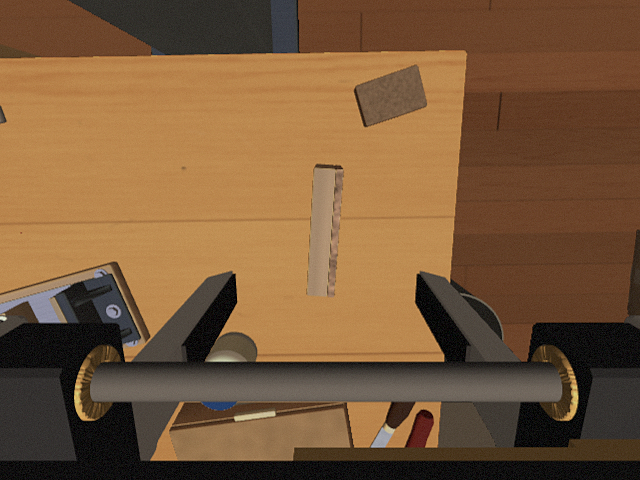

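The wrist picture shows the block from above. Its top face runs from (314–342,165) to (307–334,296), with the cork on the right (robot-left) side. I'll compute its pose.

Run:
```python
from h import *
m=robot.camera_model("wrist")
P=unproj(m,[[314,164],[342,166],[307,295],[334,297]],.058);print(P)
print("centre",P.mean(0),"len",np.linalg.norm(P[0]-P[2]),"wid",np.linalg.norm(P[0]-P[1]))
d=(P[2]+P[3]-P[0]-P[1]);print("ang long axis",np.arctan2(d[1],d[0]))
im=robot.snapshot("wrist");
```

```text
[[0.3231 0.2343 0.058 ]
 [0.325  0.2564 0.058 ]
 [0.4347 0.2258 0.058 ]
 [0.4369 0.2492 0.058 ]]
centre [0.3799 0.2414 0.058 ] len 0.11185920913127201 wid 0.022234256260508848
ang long axis -0.07008423138901135
```

Request:
play_rows --translation '[[0.03, -0.03, 0.8], [0, 0, 0.8], [0, 0, 0.8], [0, 0, 0.6], [0, 0, 0.4], [0, 0, 0], [0, 0, 0], [0, 0, 0]]' --twist '[[0, 0, 0.54], [0, 0, 0], [0, 0, 0], [0, 0, 0], [0, 0, 0], [0, 0, 0], [0, 0, 0], [0, 0, 0]]' --gripper '[1, 1, 1, 1, 1, 0, -0.7, -0.7]'

```text
time: 3.3
tool_pos: [0.3808, 0.2416, 0.2381]
ee_rot: [3.14, 0.002, 3.074]
wrist_force: [-0.7, 0.1, -0.0]
width: 0.0735
finger_force: 0.0
```

Request:
play_rows --translation '[[0, 0, 0], [0, 0, 0], [0, 0, 0], [0, 0, 0]]' --twist '[[0, 0, 0], [0, 0, 0], [0, 0, 0], [0, 0, 0]]' --gripper '[-0.8, -0.8, -0.8, -0.8]'

```text
time: 3.7
tool_pos: [0.3803, 0.2413, 0.237]
ee_rot: [3.141, 0.001, 3.074]
wrist_force: [-0.2, -0.1, 0.2]
width: 0.0416
finger_force: 0.0
```

Request:
play_rows --translation '[[0, 0, 0], [0, 0, 0], [0, 0, 0], [0, 0, 0], [0, 0, 0]]' --twist '[[0, 0, 0], [0, 0, 0], [0, 0, 0], [0, 0, 0], [0, 0, 0]]' --gripper '[-0.9, -0.9, -0.9, -0.9, -0.9]'

```text
time: 4.2
tool_pos: [0.3803, 0.2413, 0.2367]
ee_rot: [3.142, -0.0, 3.074]
wrist_force: [0.7, 0.1, 1.1]
width: 0.0239
finger_force: 30.0
```

Request:
play_rows --translation '[[0, 0, -0.5], [0, 0, -1], [0, 0, -1], [0, 0, -0.5], [0, 0, 0]]' --twist '[[0, 0, 0], [0, 0, 0], [0, 0, 0], [0, 0, 0], [0, 0, 0]]' --gripper '[-0.9, -0.9, -0.9, -0.9, -0.9]'

```text
time: 4.7
tool_pos: [0.3809, 0.2416, 0.3603]
ee_rot: [3.138, 0.007, 3.074]
wrist_force: [-0.3, 0.4, -1.7]
width: 0.0234
finger_force: 30.0
```

Request:
play_rows --translation '[[-0.5, -0.7, 0], [-0.6, -0.86, 0], [-0.6, -0.86, 0], [-0.6, -0.86, 0], [-0.6, -0.86, 0], [-0.6, -0.86, 0], [-0.6, -0.86, 0], [0, 0, 0]]' --twist '[[0, 0, 0], [0, 0, 0], [0, 0, 0], [0, 0, 0], [0, 0, 0], [0, 0, 0], [0, 0, 0], [0, 0, 0]]' --gripper '[-0.9, -0.9, -0.9, -0.9, -0.9, -0.9, -0.9, -0.9]'

```text
time: 5.5
tool_pos: [0.5294, -0.0075, 0.3535]
ee_rot: [-3.14, -0.004, 3.068]
wrist_force: [-0.3, 1.2, -0.8]
width: 0.0236
finger_force: 30.0
```

Request:
play_rows --translation '[[0, 0, 0], [0, 0, 0], [0, 0, 0], [0, 0, 0], [0, 0, 0]]' --twist '[[0, 0, -1], [0, 0, -1], [0, 0, -1.0], [0, 0, 0], [0, 0, 0]]' --gripper '[-0.9, -0.9, -0.9, -0.9, -0.9]'

```text
time: 6.0
tool_pos: [0.5276, -0.0031, 0.3552]
ee_rot: [3.14, -0.002, -2.911]
wrist_force: [-1.0, -0.1, -1.9]
width: 0.0238
finger_force: 30.0
```

Run:
```python
from h import *
obs(); m,im=look("wrist","w2"); spot("fixed_jaw","wrist"); spot("glue_clamp","wrist"); spot("knob","wrist"); spot("lever_pivot","wrist")
c=np.array([.4745,.003]);a=-1.327
x=np.array([np.cos(a),np.sin(a)]);y=np.array([-x[1],x[0]])
P=[np.r_[c+y*s,z] for s in(-.035,.035) for z in(.018,.048)]
print(proj(m,P))
```

```text
t 6.0 pos [ 0.5276 -0.0031  0.3552] rot [ 3.1404 -0.0023 -2.9108] F [-0.97   -0.14   -1.8991] w 0.0238
wrist fixed_jaw [([0.4684, 0.0089, 0.0196], 0.6), ([0.5247, 0.1422, -0.0008], 0.56)]
wrist glue_clamp [([0.4978, -0.0935, 0.0006], 0.89)]
wrist knob [([0.5128, -0.1406, 0.1826], 0.66)]
wrist lever_pivot [([0.5179, -0.1571, 0.0773], 0.97)]
[[346.1395 130.2834]
 [348.3489 128.834 ]
 [345.9761 213.0726]
 [348.0373 219.8952]]
```

View pics/w2.png

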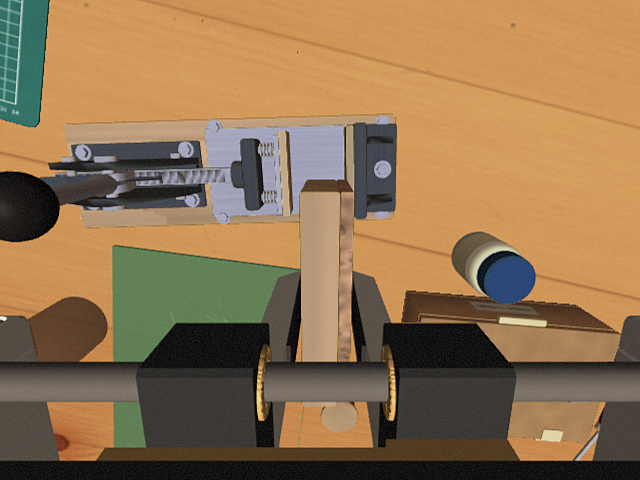

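The picture shows the clamp well: board corners at about (66,124) and (396,116), fixed jaw facing at x≈345–355, moving jaw plate at x≈280–290. The block is held plumb with its far end at (327,185). I'll zoom in.

Run:
```python
import cv2
a=cv2.imread('pics/w2.png')[105:235,200:410]
cv2.imwrite('pics/w2c.png',cv2.resize(a,(788,488),interpolation=cv2.INTER_CUBIC))
```

```text
(no output)
```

View pics/w2c.png

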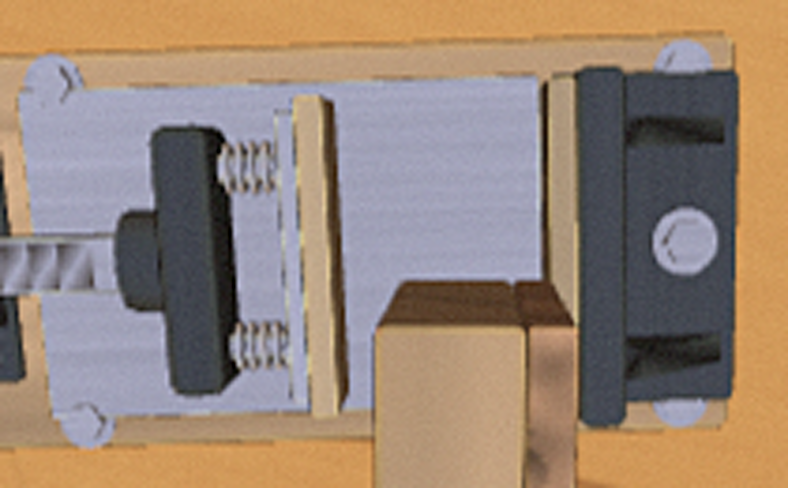

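Run:
```python
from h import *
m=robot.camera_model("wrist")
cr=lambda p:np.array(p)/3.752+[200,105]
C=lambda n,pts,z:print(n,(P:=unproj(m,cr(pts),z))[:,:2].tolist(),"ang",np.arctan2(*(P[1]-P[0])[[1,0]]),"len",np.linalg.norm(P[1]-P[0]))
C("board right end",[[732,38],[726,428]],.015)
P=unproj(m,[[66,124],[395,115.4]],.015);d=P[0]-P[1];print("far edge ang",np.arctan2(d[1],d[0]),np.linalg.norm(d),P)
C("bed far edge",[[20,92],[538,76]],.018)
C("bed/near",[[55,418],[540,400]],.018)
C("moving top",[[328,98],[342,405]],.048)
C("dark plate L",[[580,70],[582,425]],.048)
C("ply far corner, dark far",[[548,78],[580,70]],.048)
C("ply bottom far",[[540,78],[540,200]],.018)
C("block far end top",[[376,325],[576,325]],.0552+.059)
C("block bottom",[[403,282],[549,284]],.118)
```

```text
board right end [[0.4202627820638124, 0.03092937422595471], [0.5057590251538265, 0.05409025975322259]] ang 0.2645499831416696 len 0.08857784260701994
far edge ang -1.313055751142416 0.27621863545785474 [[ 0.4909 -0.2362  0.015 ]
 [ 0.4205  0.0309  0.015 ]]
bed far edge [[0.4681808425336735, -0.12068700266827448], [0.43825145709422836, -0.009259789487602239]] ang 1.8332031286348196 len 0.1153767392067996
bed/near [[0.5395504980734702, -0.10157096175337349], [0.5089323645329855, 0.008901841674388615]] ang 1.8411652855477534 len 0.11463729933443095
moving top [[0.45381434015879246, -0.0505591034299679], [0.5147458260087986, -0.03474590592145532]] ang 0.25392237112384963 len 0.06295000542758297
dark plate L [[0.43683342391657204, -0.0023727725844050612], [0.5071351133967325, 0.016229653148937255]] ang 0.2586798991681837 len 0.0727212333980208
ply far corner, dark far [[0.43980987689730794, -0.00825691187645782], [0.43683342391657204, -0.0023727725844050612]] ang 2.039107714891199 len 0.0065941161314319275
ply bottom far [[0.4385611016030642, -0.008724268499465527], [0.4642644014967891, -0.002286282638538556]] ang 0.24542390815166212 len 0.02649730717209304
block far end top [[0.48709171549847224, -0.028834477474351052], [0.479603689605742, 0.002750765456981854]] ang 1.8035724155246822 len 0.03246071630142369
block bottom [[0.47892411607739505, -0.025986762752333938], [0.47389739898268585, -0.003423504977465578]] ang 1.789999886123129 len 0.02311641161957018
```

Request:
play_rows --translation '[[0, 0, 0], [0.66, -0.03, 0], [0.66, -0.03, 0], [0, 0, 0.7], [0, 0, 0.6], [0, 0, 0.2], [0, 0, 0], [0, 0, 0]]' --twist '[[0, 0, -0.26], [0, 0, 0], [0, 0, 0], [0, 0, 0], [0, 0, 0], [0, 0, 0], [0, 0, 0], [0, 0, 0]]' --gripper '[-0.9, -0.9, -0.9, -0.9, -0.9, -0.9, -0.9, -0.9]'

```text
time: 7.05
tool_pos: [0.478, -0.0195, 0.2977]
ee_rot: [-3.141, 0.001, -2.883]
wrist_force: [-0.1, -0.8, -0.3]
width: 0.024
finger_force: 30.0
```

Run:
```python
from h import *
o=obs(); m,im=look("wrist","w3"); spot("fixed_jaw","wrist"); spot("glued_block","wrist")
cv2.imwrite("pics/w3c.png",cv2.resize(im[60:420,160:480,::-1],(0,0),fx=1.65,fy=1.65))
y=np.array([.967,.254]);x=np.array([.256,-.967]);d=o["tool_pos"][:2]-[.4732,0];print("in jaw frame x,y",d@x,d@y)
```

```text
t 7.05 pos [ 0.478  -0.0195  0.2977] rot [-3.1411  0.0014 -2.8831] F [-0.0976 -0.8061 -0.3371] w 0.024
wrist fixed_jaw [([0.4712, 0.0054, 0.0193], 0.73)]
wrist glued_block [([0.4809, -0.0185, 0.0602], 0.81)]
in jaw frame x,y 0.020093819921689612 -0.0002642394278694885
```

View pics/w3c.png

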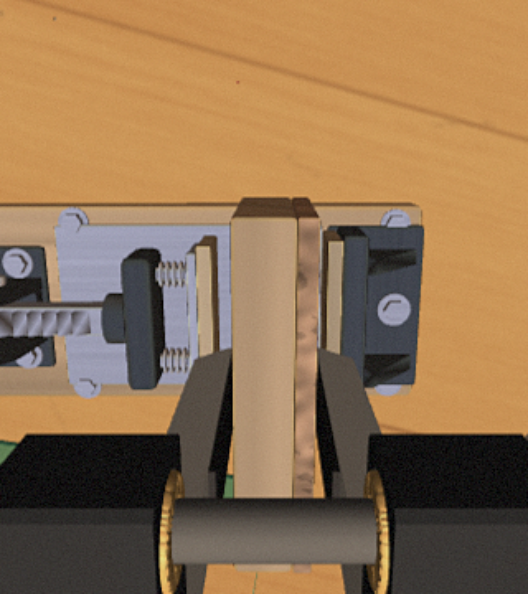

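The block hangs between the jaws with clearance on both sides: plates at crop x≈215 and 328, block 231–318. Next I'll check its lengthwise centring.

Run:
```python
from h import *
m=robot.camera_model("wrist")
y=np.array([.967,.254]);x=np.array([.256,-.967])
f=lambda p,z:[((q:=unproj(m,np.array(p)/1.65+[160,60],z)[0,:2]-[.4732,0])@x).round(4),(q@y).round(4)]
print("top far",f([275,217],.119),"top near",f([271,568],.119),"bottom far",f([275,198],.061))
print("fixed ply top far/near",f([329,235],.048),f([331,373],.048),"moving far",f([212,238],.048),"near",f([216,355],.048),"bed far/near",f([228,227],.018),f([130,390],.018))
print("board far/near",f([416,206],.015),f([418,392],.015))
```

```text
top far [np.float64(0.0197), np.float64(-0.0534)] top near [np.float64(0.0208), np.float64(0.0555)] bottom far [np.float64(0.0196), np.float64(-0.0526)]
fixed ply top far/near [np.float64(-0.0013), np.float64(-0.0373)] [np.float64(-0.0035), np.float64(0.0196)] moving far [np.float64(0.0438), np.float64(-0.036)] near [np.float64(0.0434), np.float64(0.0119)] bed far/near [np.float64(0.0398), np.float64(-0.0358)] [np.float64(0.0869), np.float64(0.0405)]
board far/near [np.float64(-0.0418), np.float64(-0.0448)] [np.float64(-0.0481), np.float64(0.0424)]
```

Request:
play_rows --translation '[[0.06, 0, 0], [0, 0, 0.3], [0, 0, 0.3], [0, 0, 0.25], [0, 0, 0.15], [0, 0, 0.03], [0, 0, 0], [0, 0, 0]]' --twist '[[0, 0, 0], [0, 0, 0], [0, 0, 0], [0, 0, 0], [0, 0, 0], [0, 0, 0], [0, 0, 0], [0, 0, 0]]' --gripper '[-0.9, -0.9, -0.9, -0.9, -0.9, -0.9, -0.9, -0.9]'

```text
time: 8.0
tool_pos: [0.4753, -0.0201, 0.2554]
ee_rot: [3.142, 0.0, -2.883]
wrist_force: [0.3, -1.1, -1.6]
width: 0.0239
finger_force: 30.0
```

Request:
play_rows --translation '[[0, 0, 0.02], [0, 0, 0.02], [0, 0, 0]]' --twist '[[0, 0, 0], [0, 0, 0], [0, 0, 0]]' --gripper '[-0.9, -0.9, -0.9]'

```text
time: 8.3
tool_pos: [0.4754, -0.0201, 0.2545]
ee_rot: [-3.141, 0.001, -2.883]
wrist_force: [-0.9, 0.8, 2.1]
width: 0.0235
finger_force: 30.0
```

The force turned from −1.6 to +2.1 N, so the block is on the bed. Release and rise.

Request:
play_rows --translation '[[0, 0, 0], [0, 0, 0], [0, 0, 0], [0, 0, 0], [0, 0, 0], [0, 0, 0]]' --twist '[[0, 0, 0], [0, 0, 0], [0, 0, 0], [0, 0, 0], [0, 0, 0], [0, 0, 0]]' --gripper '[-0.4, -0.2, 0, 0, 0, 0]'

```text
time: 8.9
tool_pos: [0.4753, -0.0201, 0.2538]
ee_rot: [3.141, -0.0, -2.883]
wrist_force: [-0.2, -0.2, 0.3]
width: 0.0471
finger_force: 0.0
```

Request:
play_rows --translation '[[0, 0, -0.4], [0, 0, -0.8], [0, 0, -1], [0, 0, -1], [0, 0, -0.5], [0, 0, 0], [0, 0, 0]]' --twist '[[0, 0, 0], [0, 0, 0], [0, 0, 0], [0, 0, 0], [0, 0, 0], [0, 0, 0], [0, 0, 0]]' --gripper '[0, 0, 0, 0, 0, 0, 0]'

```text
time: 9.6
tool_pos: [0.4752, -0.0201, 0.4012]
ee_rot: [3.141, -0.0, -2.883]
wrist_force: [-0.2, 0.1, 0.3]
width: 0.0468
finger_force: 0.0
```

Run:
```python
from h import *
o=obs(); m,im=look("wrist","w4"); spot("knob","wrist"); spot("glued_block","wrist")
for c in("scene","side"):
    look(c,c+"4"); spot("knob",c);spot("glued_block",c)
cv2.imwrite("pics/w4c.png",cv2.resize(im[60:420,:480,::-1],(0,0),fx=1.5,fy=1.5))
```

```text
t 9.6 pos [ 0.4752 -0.0201  0.4012] rot [ 3.1414 -0.0003 -2.8834] F [-0.1947  0.1449  0.2965] w 0.0468
wrist knob [([0.5125, -0.1412, 0.1837], 0.9)]
wrist glued_block [([0.4789, -0.0202, 0.0185], 0.87)]
scene knob [([0.5107, -0.1408, 0.1828], 0.72)]
scene glued_block [([0.4814, -0.0197, 0.0167], 0.75)]
side knob [([0.5107, -0.1414, 0.1814], 0.81)]
side glued_block [([0.4786, -0.0154, 0.0203], 0.75)]
```

View pics/w4c.png

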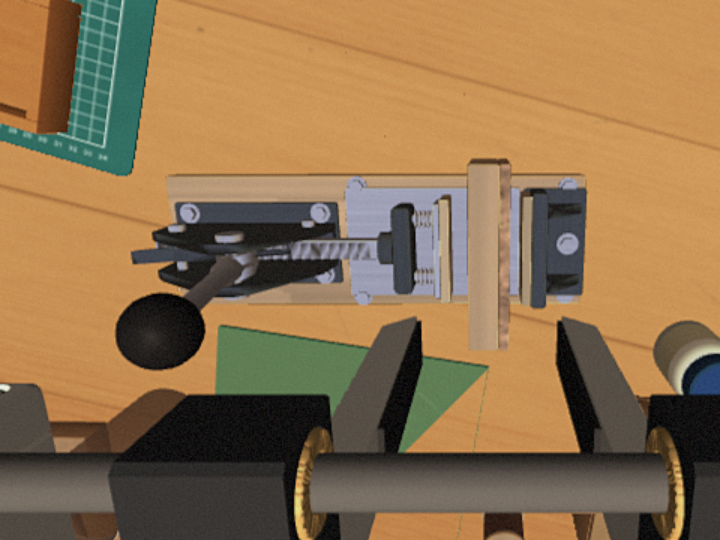

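The block stands free between the jaws and is centred. All three views put the ball at (0.5115, −0.141, 0.182). Next I'll take the ball.

Request:
play_rows --translation '[[0, 0, -0.5], [-0.11, -0.76, 0], [0, -0.8, 0], [0, -0.8, 0], [0, -0.8, 0], [0, 0, 0], [0, 0, 0]]' --twist '[[0, 0, 0], [0, 0, 0], [0, 0, 0], [0, 0, 0], [0, 0, 0], [0, 0, 0], [0, 0, 0]]' --gripper '[0.4, 0.6, 0.6, 0.6, 0.6, 0.6, 0.6]'

```text
time: 10.75
tool_pos: [0.5118, -0.1416, 0.4214]
ee_rot: [3.14, -0.001, -2.885]
wrist_force: [-0.1, 0.3, 0.3]
width: 0.0752
finger_force: 0.0
```

Request:
play_rows --translation '[[0, 0, 0.4], [0, 0, 0.5], [0, 0, 0.4], [0, 0, 0.2], [0, 0, 0], [0, 0, 0]]' --twist '[[0, 0, 0], [0, 0, 0], [0, 0, 0], [0, 0, 0], [0, 0, 0], [0, 0, 0]]' --gripper '[0.6, 0.6, 0.6, 0.5, 0, -0.2]'

```text
time: 11.35
tool_pos: [0.5119, -0.1406, 0.3627]
ee_rot: [-3.141, 0.001, -2.883]
wrist_force: [0.6, -0.2, 0.1]
width: 0.0575
finger_force: 0.0
```

Request:
play_rows --translation '[[0, 0, 0], [0, 0, 0], [0, 0, 0], [0, 0, 0], [0, 0, 0], [0, 0, 0]]' --twist '[[0, 0, 0], [0, 0, 0], [0, 0, 0], [0, 0, 0], [0, 0, 0], [0, 0, 0]]' --gripper '[-0.2, -0.3, -0.4, -0.5, -0.6, -0.6]'

```text
time: 11.95
tool_pos: [0.5119, -0.1413, 0.3624]
ee_rot: [-3.141, 0.001, -2.884]
wrist_force: [0.8, 0.3, 1.3]
width: 0.0286
finger_force: 30.0
```

Request:
play_rows --translation '[[0, -0.2, -0.025], [0, -0.25, -0.015], [0, -0.25, 0.015], [0, -0.19, 0.02], [0, 0, 0], [0, 0, 0]]' --twist '[[0, 0, 0], [0, 0, 0], [0, 0, 0], [0, 0, 0], [0, 0, 0], [0, 0, 0]]' --gripper '[-0.6, -0.6, -0.6, -0.6, -0.6, -0.6]'

```text
time: 12.55
tool_pos: [0.5207, -0.1747, 0.3628]
ee_rot: [3.137, 0.0, -2.883]
wrist_force: [-2.4, 4.1, 5.2]
width: 0.0286
finger_force: 30.0
```

```bash
cat >> h.py <<'E'
x=np.array([.256,-.967])
def st():
    o=robot.get_obs(); s=(o["tool_pos"][:2]-[.5119,-.1413])@x
    th=.18+np.arcsin(np.clip(s/.105-.179,-1,1)); print("stroke mm",round(s*1e3,1),"theta",round(th,3),"Fx clamp",round(-o["wrist_force"][:2]@x,2),"F",o["wrist_force"],"z",round(o["tool_pos"][2],4))
E
python3 -c "
from h import *
st()"
```

```text
stroke mm 34.5 theta 0.33 Fx clamp 4.57 F [-2.382   4.0979  5.2335] z 0.3628
```

Request:
play_rows --translation '[[0, 0.25, -0.02], [0, 0.25, -0.015], [0, 0.25, 0.015], [0, 0.16, 0.025], [0, 0, 0], [0, 0, 0]]' --twist '[[0, 0, 0], [0, 0, 0], [0, 0, 0], [0, 0, 0], [0, 0, 0], [0, 0, 0]]' --gripper '[-0.6, -0.6, -0.6, -0.6, -0.6, -0.6]'

```text
time: 13.15
tool_pos: [0.5119, -0.1406, 0.3644]
ee_rot: [-3.137, 0.004, -2.883]
wrist_force: [0.2, -1.1, 7.4]
width: 0.0286
finger_force: 30.0
```

```bash
python3 -c "
from h import *
st()
m,im=look('wrist','w5')
cv2.imwrite('pics/w5c.png',im[:,:,::-1])"
```

```text
stroke mm -0.7 theta -0.006 Fx clamp -1.08 F [ 0.1954 -1.0682  7.4213] z 0.3644
```

View pics/w5c.png

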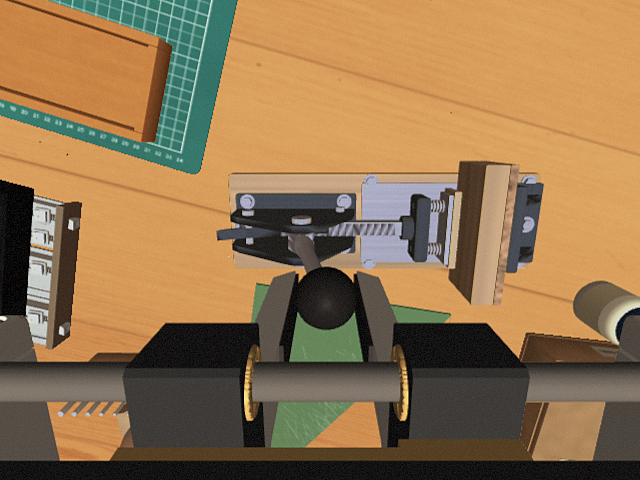

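The jaw has advanced, the block stands, and the lever is back at rest. Second stroke, easing z by 2 mm.

Request:
play_rows --translation '[[0, -0.2, -0.065], [0, -0.25, -0.01], [0, -0.25, 0.01], [0, -0.21, 0.015], [0, 0, 0], [0, 0, 0]]' --twist '[[0, 0, 0], [0, 0, 0], [0, 0, 0], [0, 0, 0], [0, 0, 0], [0, 0, 0]]' --gripper '[-0.6, -0.6, -0.6, -0.6, -0.6, -0.6]'

```text
time: 13.8
tool_pos: [0.5206, -0.1742, 0.3646]
ee_rot: [3.136, 0.0, -2.882]
wrist_force: [-2.2, 5.4, 6.9]
width: 0.0282
finger_force: 30.0
```

```bash
python3 -c "
from h import *
st()"
```

```text
stroke mm 34.1 theta 0.326 Fx clamp 5.8 F [-2.1774  5.425   6.9464] z 0.3646
```

Request:
play_rows --translation '[[0, 0.25, -0.015], [0, 0.25, -0.01], [0, 0.25, 0.01], [0, 0.16, 0.015], [0, 0, 0], [0, 0, 0]]' --twist '[[0, 0, 0], [0, 0, 0], [0, 0, 0], [0, 0, 0], [0, 0, 0], [0, 0, 0]]' --gripper '[-0.6, -0.6, -0.6, -0.6, -0.6, -0.6]'

```text
time: 14.4
tool_pos: [0.5118, -0.1406, 0.3663]
ee_rot: [-3.138, 0.004, -2.883]
wrist_force: [-0.1, -1.6, 8.1]
width: 0.0288
finger_force: 30.0
```

```bash
python3 -c "
from h import *
st()"
```

```text
stroke mm -0.7 theta -0.007 Fx clamp -1.56 F [-0.1203 -1.6488  8.1179] z 0.3663
```

The second stroke took 5.8 N. The grip has crept up the ball, so I'll regrip at the rest position.

Request:
play_rows --translation '[[0, 0, 0], [0, 0, 0], [0, 0, 0], [0, 0, 0], [0, 0, 0]]' --twist '[[0, 0, 0], [0, 0, 0], [0, 0, 0], [0, 0, 0], [0, 0, 0]]' --gripper '[-0.1, -0.1, -0.1, -0.1, -0.1]'

```text
time: 14.9
tool_pos: [0.5115, -0.1403, 0.3632]
ee_rot: [3.141, -0.001, -2.883]
wrist_force: [0.1, 0.2, -0.4]
width: 0.0425
finger_force: 0.0
```

```bash
python3 -c "
from h import *
st();obs()
for c in ('wrist','scene','side'):
    m,im=look(c,c+'6'); spot('knob',c); spot('glued_block',c); spot('fixed_jaw',c)"
```

```text
stroke mm -1.1 theta -0.01 Fx clamp 0.15 F [ 0.1178  0.184  -0.3923] z 0.3632
t 14.9 pos [ 0.5115 -0.1403  0.3632] rot [ 3.1405 -0.0011 -2.8834] F [ 0.1178  0.184  -0.3923] w 0.0425
wrist knob [([0.5125, -0.1434, 0.183], 0.82)]
wrist glued_block [([0.4772, -0.0148, 0.0194], 0.63)]
wrist fixed_jaw []
scene knob [([0.5127, -0.1425, 0.1813], 0.75)]
scene glued_block [([0.4787, -0.0203, 0.02], 0.74), ([0.5133, -0.1414, 0.1857], 0.51)]
scene fixed_jaw [([0.4718, -0.0012, 0.0215], 0.62)]
side knob [([0.5097, -0.1418, 0.1793], 0.76)]
side glued_block [([0.4778, -0.0136, 0.0179], 0.66)]
side fixed_jaw []
```

Request:
play_rows --translation '[[0, -0.025, 0.03], [0, 0, 0], [0, 0, 0], [0, 0, 0], [0, 0, 0]]' --twist '[[0, 0, 0], [0, 0, 0], [0, 0, 0], [0, 0, 0], [0, 0, 0]]' --gripper '[-0.1, -0.3, -0.6, -0.6, -0.6]'

```text
time: 16.0
tool_pos: [0.5118, -0.1414, 0.3625]
ee_rot: [3.141, -0.0, -2.883]
wrist_force: [-0.4, 0.1, -1.1]
width: 0.0286
finger_force: 30.0
```

Request:
play_rows --translation '[[0, -0.2, -0.025], [0, -0.25, -0.015], [0, -0.25, 0.01], [0, -0.21, 0.015], [0, 0, 0], [0, 0, 0]]' --twist '[[0, 0, 0], [0, 0, 0], [0, 0, 0], [0, 0, 0], [0, 0, 0], [0, 0, 0]]' --gripper '[-0.6, -0.6, -0.6, -0.6, -0.6, -0.6]'

```text
time: 16.6
tool_pos: [0.5209, -0.1758, 0.365]
ee_rot: [3.139, 0.001, -2.883]
wrist_force: [-3.0, 4.8, 5.9]
width: 0.0285
finger_force: 30.0
```

```bash
python3 -c "
from h import *
st()"
```

```text
stroke mm 35.6 theta 0.341 Fx clamp 5.39 F [-3.0426  4.7692  5.886 ] z 0.365
```

Request:
play_rows --translation '[[0, 0.25, -0.015], [0, 0.25, -0.01], [0, 0.25, 0.01], [0, 0.17, 0.02], [0, 0, 0], [0, 0, 0]]' --twist '[[0, 0, 0], [0, 0, 0], [0, 0, 0], [0, 0, 0], [0, 0, 0], [0, 0, 0]]' --gripper '[-0.6, -0.6, -0.6, -0.6, -0.6, -0.6]'

```text
time: 17.2
tool_pos: [0.5124, -0.1415, 0.3659]
ee_rot: [-3.136, 0.005, -2.883]
wrist_force: [0.5, -1.9, 6.4]
width: 0.0287
finger_force: 30.0
```

Request:
play_rows --translation '[[0, 0, -0.03], [0, -0.2, -0.03], [0, -0.25, -0.015], [0, -0.2, 0.01], [0, -0.15, 0.01], [0, 0, 0], [0, 0, 0]]' --twist '[[0, 0, 0], [0, 0, 0], [0, 0, 0], [0, 0, 0], [0, 0, 0], [0, 0, 0], [0, 0, 0]]' --gripper '[-0.6, -0.6, -0.6, -0.6, -0.6, -0.6, -0.6]'

```text
time: 17.9
tool_pos: [0.5196, -0.1694, 0.3667]
ee_rot: [3.131, 0.001, -2.881]
wrist_force: [-1.8, 10.0, 10.6]
width: 0.0285
finger_force: 30.0
```

```bash
python3 -c "
from h import *
st()"
```

```text
stroke mm 29.1 theta 0.278 Fx clamp 10.15 F [-1.7901 10.0211 10.5873] z 0.3667
```

Request:
play_rows --translation '[[0, -0.08, 0.01], [0, -0.07, 0.01], [0, 0, 0], [0, 0, 0]]' --twist '[[0, 0, 0], [0, 0, 0], [0, 0, 0], [0, 0, 0]]' --gripper '[-0.6, -0.6, -0.6, -0.6]'

```text
time: 18.3
tool_pos: [0.5211, -0.1747, 0.3655]
ee_rot: [3.13, 0.001, -2.88]
wrist_force: [-2.3, 12.0, 10.0]
width: 0.0284
finger_force: 30.0
```

```bash
python3 -c "
from h import *
st()
m,im=look('wrist','w7');cv2.imwrite('pics/w7c.png',im[:,:,::-1])"
```

```text
stroke mm 34.6 theta 0.331 Fx clamp 12.19 F [-2.3452 11.989   9.9565] z 0.3655
```

View pics/w7c.png

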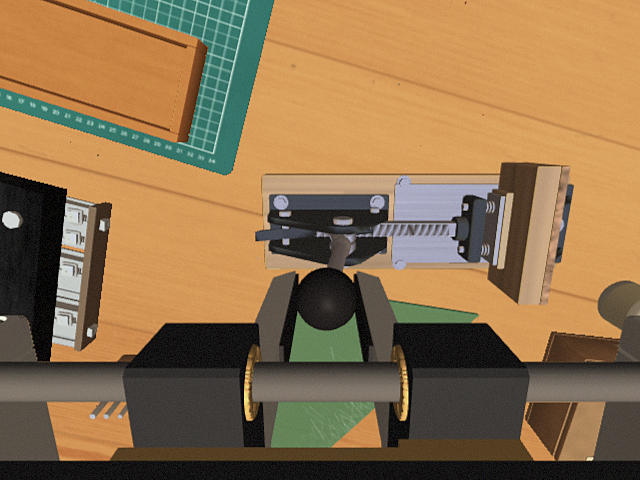

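Request:
play_rows --translation '[[0, 0, 0], [0, 0, 0], [0, 0, 0]]' --twist '[[0, 0, 0], [0, 0, 0], [0, 0, 0]]' --gripper '[-0.3, -0.3, -0.3]'

```text
time: 18.65
tool_pos: [0.5211, -0.1756, 0.3646]
ee_rot: [3.133, -0.0, -2.881]
wrist_force: [-2.4, 6.8, 7.2]
width: 0.033
finger_force: 3.9
```

```bash
python3 -c "
from h import *
st();obs()"
```

```text
stroke mm 35.5 theta 0.34 Fx clamp 7.21 F [-2.4319  6.8106  7.165 ] z 0.3646
t 18.65 pos [ 0.5211 -0.1756  0.3646] rot [ 3.1328 -0.0003 -2.8811] F [-2.4319  6.8106  7.165 ] w 0.033
```

Loosened to a cage around the ball, the true lever force is 7.2 N, so the pad is just pressing and one more stroke is needed. I'll return and pull again caged, so pad friction doesn't falsify the force.

Request:
play_rows --translation '[[0, 0.25, -0.015], [0, 0.25, -0.01], [0, 0.25, 0.01], [0, 0.22, 0.015], [0, 0, 0], [0, 0, 0]]' --twist '[[0, 0, 0], [0, 0, 0], [0, 0, 0], [0, 0, 0], [0, 0, 0], [0, 0, 0]]' --gripper '[-0.3, -0.3, -0.3, -0.3, -0.3, -0.3]'

```text
time: 19.25
tool_pos: [0.5114, -0.14, 0.3643]
ee_rot: [3.141, -0.001, -2.883]
wrist_force: [-0.6, -0.7, 1.0]
width: 0.0329
finger_force: 0.1
```

```bash
python3 -c "
from h import *
st();obs()"
```

```text
stroke mm -1.4 theta -0.013 Fx clamp -0.5 F [-0.6471 -0.6853  1.0429] z 0.3643
t 19.25 pos [ 0.5114 -0.14    0.3643] rot [ 3.1411 -0.0005 -2.8831] F [-0.6471 -0.6853  1.0429] w 0.0329
```

Request:
play_rows --translation '[[0, -0.22, -0.015], [0, -0.25, -0.01], [0, -0.22, 0.01], [0, -0.12, 0.01], [0, -0.05, 0.005], [0, 0, 0], [0, 0, 0]]' --twist '[[0, 0, 0], [0, 0, 0], [0, 0, 0], [0, 0, 0], [0, 0, 0], [0, 0, 0], [0, 0, 0]]' --gripper '[-0.3, -0.3, -0.3, -0.3, -0.3, -0.3, -0.3]'

```text
time: 19.95
tool_pos: [0.5201, -0.1709, 0.3671]
ee_rot: [3.132, 0.003, -2.881]
wrist_force: [-5.0, 13.2, 10.9]
width: 0.033
finger_force: 7.1
```

```bash
python3 -c "
from h import *
st();obs()"
```

```text
stroke mm 30.7 theta 0.294 Fx clamp 14.07 F [-4.9935 13.225  10.8811] z 0.3671
t 19.95 pos [ 0.5201 -0.1709  0.3671] rot [ 3.1317  0.0029 -2.8809] F [-4.9935 13.225  10.8811] w 0.033
```

Request:
play_rows --translation '[[0, -0.06, 0.01], [0, -0.05, 0.005], [0, 0, 0], [0, 0, 0]]' --twist '[[0, 0, 0], [0, 0, 0], [0, 0, 0], [0, 0, 0]]' --gripper '[-0.3, -0.3, -0.3, -0.3]'

```text
time: 20.35
tool_pos: [0.5213, -0.1749, 0.3668]
ee_rot: [3.131, 0.003, -2.881]
wrist_force: [-4.9, 13.2, 12.6]
width: 0.0331
finger_force: 7.4
```

```bash
python3 -c "
from h import *
st()
for c in ('scene','side'): look(c,c+'8'); spot('knob',c)"
```

```text
stroke mm 34.9 theta 0.334 Fx clamp 14.05 F [-4.8888 13.2334 12.6271] z 0.3668
scene knob [([0.5195, -0.1715, 0.1853], 0.69), ([0.4734, -0.0142, 0.0192], 0.29)]
side knob [([0.5176, -0.1674, 0.1817], 0.93)]
```

The lever force is in the tight band at 14 N. Allowing for finger lag, the ball is only about 31.5 mm along, so I'll creep on to be sure of the tooth.

Request:
play_rows --translation '[[0, -0.06, 0.01], [0, -0.03, 0.005], [0, 0, 0], [0, 0, 0]]' --twist '[[0, 0, 0], [0, 0, 0], [0, 0, 0], [0, 0, 0]]' --gripper '[-0.3, -0.3, -0.3, -0.3]'

```text
time: 20.95
tool_pos: [0.5222, -0.1782, 0.3663]
ee_rot: [3.131, 0.004, -2.88]
wrist_force: [-5.7, 15.2, 13.1]
width: 0.0334
finger_force: 7.8
```

```bash
cat >> h.py <<'E'
def gs():
    o=robot.get_obs(); r,p,y=o["ee_rot"]
    from scipy.spatial.transform import Rotation as R
    g=o["tool_pos"]+R.from_euler("xyz",[r,p,y]).apply([0,0,.18]); s=(g[:2]-[.5119,-.1413])@x*1e3
    print("grasp pt",g,"s",round(s,1),"ball s",round(s-(o["width"]*500-15),1))
E
python3 -c "
from h import *
st();gs()"
```

```text
stroke mm 38.3 theta 0.367 Fx clamp 16.13 F [-5.6702 15.1802 13.0525] z 0.3663
grasp pt [ 0.5224 -0.1761  0.1863] s 36.4 ball s 34.7
```

The ball is at 34.7 mm (about 0.33 rad) with 16 N: the tooth is gained and the clamp is tight. I'll return the lever.

Request:
play_rows --translation '[[0, 0.25, -0.02], [0, 0.25, -0.02], [0, 0.25, 0.01], [0, 0.2, 0.015], [0, 0.12, 0], [0, 0, 0], [0, 0, 0]]' --twist '[[0, 0, 0], [0, 0, 0], [0, 0, 0], [0, 0, 0], [0, 0, 0], [0, 0, 0], [0, 0, 0]]' --gripper '[-0.3, -0.3, -0.3, -0.3, -0.3, -0.3, -0.3]'

```text
time: 21.65
tool_pos: [0.5114, -0.14, 0.3637]
ee_rot: [3.141, -0.0, -2.884]
wrist_force: [-0.5, 0.3, -0.0]
width: 0.0329
finger_force: 0.0
```

```bash
python3 -c "
from h import *
st();gs()
m,im=look('wrist','w9');cv2.imwrite('pics/w9c.png',im[:,:,::-1]); spot('knob','wrist')"
```

```text
stroke mm -1.4 theta -0.013 Fx clamp 0.43 F [-0.5457  0.3032 -0.0144] z 0.3637
grasp pt [ 0.5114 -0.14    0.1837] s -1.4 ball s -2.9
wrist knob [([0.5126, -0.1443, 0.1842], 0.59)]
```

View pics/w9c.png

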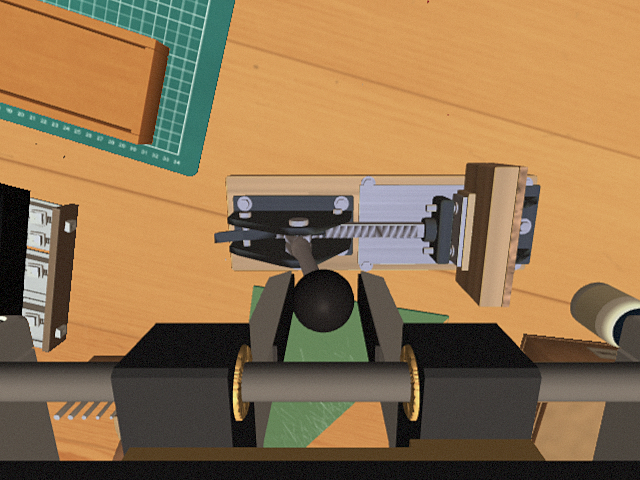

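The lever is back at rest with its ball at (323,300). The block stands upright against the fixed jaw, and the pad springs near (455,230) are visibly shortened. I'll check the jaw travel numerically against the picture taken after stroke 1.

Run:
```python
from h import *
a,b,c=[cv2.imread(f'pics/{n}.png') for n in('w5','w9','wrist6')]
def mt(s,d,x0,x1,y0,y1):
    r=cv2.matchTemplate(d[y0-8:y1+8,x0-20:x1+50],s[y0:y1,x0:x1],cv2.TM_CCOEFF_NORMED);_,v,_,p=cv2.minMaxLoc(r);return p[0]-20,p[1]-8,round(v,2)
for n,d in(("after2",c),("after5",b)):
    print(n,"base",mt(a,d,232,362,176,215),"head",mt(a,d,400,430,190,265),"block",mt(a,d,462,510,165,300),"pad",mt(a,d,440,456,188,268))
m=robot.camera_model("wrist");p=proj(m,[np.r_[np.array([.4732,0])+x*s,.04] for s in(.06,.07)]);print("px/mm",(p[0]-p[1])/10)
```

```text
after2 base (-3, 2, 0.97) head (4, 2, 0.98) block (-1, 2, 0.91) pad (4, 3, 0.94)
after5 base (-3, 2, 0.99) head (22, 2, 0.86) block (9, 1, 0.91) pad (13, 2, 0.89)
px/mm [1.1696 0.    ]
```

Run:
```python
from h import *
for n in('w5','wrist6','w9'):
    g=cv2.cvtColor(cv2.imread(f'pics/{n}.png'),cv2.COLOR_BGR2GRAY).astype(float)
    print(n)
    for y0 in(206,250): print(y0,list(zip(range(396,476,2),g[y0:y0+6,396:476:2].mean(0).astype(int))))
```

```text
w5
206 [(396, np.int64(170)), (398, np.int64(170)), (400, np.int64(171)), (402, np.int64(170)), (404, np.int64(170)), (406, np.int64(170)), (408, np.int64(174)), (410, np.int64(77)), (412, np.int64(36)), (414, np.int64(30)), (416, np.int64(33)), (418, np.int64(71)), (420, np.int64(72)), (422, np.int64(73)), (424, np.int64(71)), (426, np.int64(72)), (428, np.int64(69)), (430, np.int64(102)), (432, np.int64(106)), (434, np.int64(159)), (436, np.int64(112)), (438, np.int64(135)), (440, np.int64(163)), (442, np.int64(96)), (444, np.int64(121)), (446, np.int64(56)), (448, np.int64(162)), (450, np.int64(181)), (452, np.int64(155)), (454, np.int64(175)), (456, np.int64(178)), (458, np.int64(178)), (460, np.int64(129)), (462, np.int64(54)), (464, np.int64(55)), (466, np.int64(54)), (468, np.int64(61)), (470, np.int64(60)), (472, np.int64(58)), (474, np.int64(60))]
250 [(396, np.int64(169)), (398, np.int64(172)), (400, np.int64(171)), (402, np.int64(172)), (404, np.int64(171)), (406, np.int64(176)), (408, np.int64(98)), (410, np.int64(36)), (412, np.int64(23)), (414, np.int64(51)), (416, np.i
[... 3419 characters left out ...]
t64(168)), (412, np.int64(167)), (414, np.int64(168)), (416, np.int64(168)), (418, np.int64(167)), (420, np.int64(167)), (422, np.int64(139)), (424, np.int64(164)), (426, np.int64(168)), (428, np.int64(166)), (430, np.int64(119)), (432, np.int64(132)), (434, np.int64(22)), (436, np.int64(34)), (438, np.int64(68)), (440, np.int64(71)), (442, np.int64(71)), (444, np.int64(71)), (446, np.int64(70)), (448, np.int64(68)), (450, np.int64(131)), (452, np.int64(124)), (454, np.int64(83)), (456, np.int64(58)), (458, np.int64(180)), (460, np.int64(184)), (462, np.int64(83)), (464, np.int64(185)), (466, np.int64(177)), (468, np.int64(183)), (470, np.int64(77)), (472, np.int64(59)), (474, np.int64(60))]
```

The spring gap shortened by about 9 px (about 8 mm, roughly 36 N), which is in the right band. I'll let go of the lever and rise clear.

Request:
play_rows --translation '[[0, -0.05, 0], [0, 0, 0], [0, 0, 0], [0, 0, 0], [0, 0, 0]]' --twist '[[0, 0, 0], [0, 0, 0], [0, 0, 0], [0, 0, 0], [0, 0, 0]]' --gripper '[0, 0.2, 0.3, 0.3, 0.3]'

```text
time: 22.25
tool_pos: [0.5119, -0.1418, 0.3639]
ee_rot: [3.141, 0.0, -2.883]
wrist_force: [0.2, -0.1, -0.5]
width: 0.0609
finger_force: 0.0
```

Request:
play_rows --translation '[[0, 0, -0.4], [0, 0, -0.7], [0, 0, -0.9], [0, 0, -0.6], [0, 0, 0], [0, 0, 0], [0, 0, 0], [0, 0, 0]]' --twist '[[0, 0, 0], [0, 0, 0], [0, 0, 0], [0, 0, 0], [0, 0, 0], [0, 0, 0], [0, 0, 0], [0, 0, 0]]' --gripper '[0.3, 0.3, 0.3, 0.3, 0.3, 0.3, 0.3, 0.3]'

```text
time: 23.05
tool_pos: [0.5119, -0.1417, 0.4655]
ee_rot: [3.139, -0.003, -2.883]
wrist_force: [0.7, 0.5, -0.5]
width: 0.0611
finger_force: 0.0
```

Run:
```python
from h import *
obs()
for c in("wrist","scene","side"):
    look(c,c+"10")
    for n in("knob","glued_block","glue_pot","thinner_bottle","spool_1"): spot(n,c)
robot.close_job()
```

```text
t 23.05 pos [ 0.5119 -0.1417  0.4655] rot [ 3.1391 -0.0032 -2.8834] F [ 0.6595  0.4519 -0.5362] w 0.0611
wrist knob [([0.5139, -0.1426, 0.1844], 0.67), ([0.5267, 0.1448, 0.0007], 0.61)]
wrist glued_block [([0.4753, -0.0078, 0.017], 0.97)]
wrist glue_pot [([0.5251, 0.1436, -0.0022], 0.84)]
wrist thinner_bottle []
wrist spool_1 []
scene knob [([0.5133, -0.1431, 0.1822], 0.79)]
scene glued_block [([0.4766, -0.0115, 0.0218], 0.65)]
scene glue_pot [([0.521, 0.1433, 0.0015], 0.79)]
scene thinner_bottle [([0.6772, -0.2178, -0.0004], 0.87)]
scene spool_1 [([0.6937, 0.0515, -0.0009], 0.58)]
side knob [([0.5083, -0.1436, 0.182], 0.89)]
side glued_block [([0.4764, -0.0066, 0.0171], 0.94)]
side glue_pot [([0.5229, 0.1446, -0.001], 0.94)]
side thinner_bottle [([0.6795, -0.22, 0.0002], 0.95)]
side spool_1 [([0.6961, 0.0487, 0.0006], 0.85)]
the job is handed in; nothing more can be done
```

Job handed in at about 23 s: the block is clamped after five strokes (last at 14–16 N; pad springs shortened about 8 mm, roughly 36 N by picture), the lever is released at rest, and the pot, bottle and spool are where they were.

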